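Reset the coarse focus without losing the fine focus

ROBOT

A 6-joint arm with a two-finger parallel gripper is mounted at the origin on the work surface. World frame = base frame: x ahead of the robot, y to its left, z up, the work surface at z = 0. Lengths are in m, angles in rad, forces in N, time in s.
With the tool pointing down it reaches from about 0.375 to 0.975 m from the base axis. Payload 3.8 kg.
Tool frame: the origin (TCP) lies on the centre line of the jaws, within the pads' length; the fingertips stand 14 mm ahead of it and the grasp point (between the pads) lies 5 mm behind it (bot.finger_overhang is the distance from the TCP to the fingertips, in m); y points along the fingers, x is the direction in which the jaws open and shut, and the axes are right-handed (so a half turn about y gives the same grasp; the last joint's range is limited). The gripper opens to 85 mm and grips with 20 to 120 N. Pads are 22 mm wide; open, the fingers measure 114 mm over their backs; the gripper's body (76 mm by 85 mm) begins 54 mm behind the grasp point. The pads swing forward as they close: fully open they stand 13 mm farther back than shut.
Start: joints at [1.156, 0.264, 1.604, -0, 1.274, -0.037], TCP at [0.249, 0.627, 0.245] pointing down, gripper open.
Joint ranges: [-2.63, 2.63], [-0.94, 2.18], [0.31, 2.57], [-1.31, 4.45], [0, 2.66], [-2.55, 2.55]. Speed limits (rad/s): [2.57, 2.57, 3.14, 3.14, 3.14, 3.14].

INTERFACE

Orientations are given as a rotation vector (axis times angle).
In Python, from workcell import readout, read_camera, bot, spotter gives the robot as it stands.
- The arm moves only by the tool jog_arm, never from a script. Its argument "increments" is a list of rows, each a list of 7 numbers: the shift along the tool's x, y, z in m, then the turn, a rotation vector about the tool's x, y, z in rad, then the opening, from 0 (shut) to 1 (fully open). A call has 1 to 10 rows; each row shifts and turns the pose as measured when the row begins, along the tool's axes as they then stand; what a row does not reach is not made up. A row lasts 1/8 s, in which the tool goes at most 62.5 mm and 10.7 degrees, less where a joint would pass 70% of its speed; a pose out of reach is approached as far as the arm can. A call with a gripper value outside its range is refused whole. The fingers move at their own pace and stop on an object; "force" is the grip in N (left out, the last holds). Time passes only in rows, so rows that do not move let the fingers close. It gives the time, the measured TCP pose, the force and the opening at its end, in the units of the state.
- readout.read_state(): the state, without advancing time (a new reading comes with each control period).
- read_camera(name): name is "scene" or "top" or "wrist"; returns a dict with "img" (384x512x3 uint8, blue, green, red), "range_z" (384x512 float32, m along the optical axis (not along the pixel's ray), 0 where there is no reading), "fx", "fy", "cx", "cy" (pixels), "world_from_camera" (4x4, takes a point from camera to world coordinates). Camera axes: x right, y down, z forward; pixel columns grow to the right and rows downward; lengths in m; the calibration is good to about 2 mm. A picture is of the moment at which its call begins.
- bot.finish_job(): hands the job in, once; it reports no verdict.
Trained networks look in a picture, given as the dict that the camera call returned (one of the last four; its "shot" number tells which), for a name from the list of things; names that differ only in an ending like _2 or _b are one class to them, and where a whole thing is asked for, a point or a joint stands for the part that bears it (a point fixed in the world has none). Each returns a list of dicts, best first, with "p" (0 to 1); they miss things now and then, are a little off and sometimes report something else, mostly with a low value. They report only what shows in the picture. A call takes as long as a camera call. They do not tell look-alikes from the thing itself.
- spotter.masks_of(picture, thing): "mask" (384x512 bool, what is visible of it) and "location" ([column, row] in pixels, amid what is visible of it).
- spotter.spot_point(picture, thing): "location" ([column, row] in pixels: a listed point, or the origin of a listed thing).
The state is a dict: "time": time; "q": joint angles; "joint_vel": joint speeds; "joint_torque": joint torques, N m; "tool_pos": TCP position; "tcp_rot": TCP orientation; "wrist_force": force on the tool from outside, world axes, zero at the start; "torque": the same for the moment, N m; "width": opening from 0.0 (shut) to 1.0 (fully open).
Only numpy, scipy, OpenCV 4.12 (cv2) and the standard library are available. Lean on these libraries where they do the work, as an engineer would, in place of code of your own. Each camera call takes 0.05 s, during which the arm holds its last target. There are 200 camera calls.

TASK

On the focus control with the orange outer ring, turn that outer ring clockwise until its white pointer line points at the green mark on the dial, then let go. The small dark fine-focus knob in its middle must stay as it is set, and so must both knobs of the control with the blue ring.

Things in the scene. Friction and masses are not known exactly. Their poses are not given: they have to be found in the camera images.
- orange_ring (a point): Centre of the orange coarse ring, on its upright turning axis, half-way up it; x axis along its white pointer line, z up. A ribbed cylinder 56 mm across and 24 mm high, underside 48 mm above the bench, on a fixed beige box 130 x 120 x 45 mm with a dark dial 104 mm across (top at 47 mm). The dark fine knob, 24 mm across, stands out of its top on the same axis, 73 to 91 mm above the bench.
- orange_coarse (a joint): Angle of the orange ring, rad: 0 when its pointer line is at the green mark (a bar on the dial outside the ring, on the box's side away from the robot), growing anticlockwise seen from above. Starts between 0.5 and 1.3, so turn it clockwise by that much. Stops at -1.0 and 2.0; no spring, it stays where left (friction 0.08 N m). A grip across the ring turns it.
- orange_fine_pointer (a point): Rim end of the white line on top of the dark fine-focus knob in the middle of the orange ring, 12 mm from the axis and 91 mm above the bench. This knob turns separately and lightly; it must stay as it is.
- blue_ring_pointer (a point): Outer end of the white pointer line on top of the blue coarse ring of the other control, 27 mm from that ring's axis and 72 mm above the bench. That control has the same shape and sizes as the orange one. Must stay where it is.
- blue_fine_pointer (a point): Rim end of the white line on top of the dark fine knob in the middle of the blue ring, 12 mm from the axis and 91 mm above the bench. Must stay where it is.
There are look-alikes about, which are no part of the job. What is shaped like the part that bears orange_ring but pink is not meant.

How it is judged:
By the outcome, as a careful person would: the job done as asked, in the order asked, and still so for the second after the job is handed in, with the robot touching nothing.
It also fails if it takes over 32 s, if anything falls off the work surface, if the arm or the gripper's body presses on something with over 40 N, if the wrist force passes 120 N, or if a joint passes its speed limit or range.

## Working session

There is one attempt and no reset: what is moved stays moved. The work goes in short steps, Python scripts to look and compute and a tool call to move; the robot and the scene stay as the last step left them, time stands still between calls to the robot, and variables do not carry over. Pictures are saved under pics/ and viewed, about 8 in all and at most 12, crops included, and the job is handed in when it is done.

Besides the shell and the picture viewer there is one more tool, called after ">>>" as a command line: name --pt "numbers of a row" for each row, then --argument value for the rest. jog_arm: Moves the arm, as the interface text tells. Its arguments: {"type":"object","properties":{"increments":{"type":"array"},"force":{"type":"number"}},"required":["increments"]}

```bash
mkdir -p pics
python3 - <<'E'
from workcell import readout, read_camera, bot, spotter
import cv2,numpy as np
s=readout.read_state();print(s['time'],s['tool_pos'],s['tcp_rot'],s['width'])
ims=[]
for n in('top','scene'):
    p=read_camera(n);ims.append(p['img'])
    T=np.array(p['world_from_camera'])
    for th in('orange_ring','orange_fine_pointer','blue_ring_pointer','blue_fine_pointer'):
        for d in spotter.spot_point(p,th)[:3]:
            c,r=d['location'];z=p['range_z'][int(r),int(c)]
            w=T@[(c-p['cx'])/p['fx']*z,(r-p['cy'])/p['fy']*z,z,1]
            print(n,th,round(d['p'],2),np.round([c,r],1),w[:3].round(3))
    cv2.imwrite(f'pics/{n}0.png',p['img'])
E
```

```text
0.0 [0.24870617 0.62675897 0.24397157] [-1.36580876 -0.92518909  0.92828151] 1.0020985678781351
top orange_ring 0.8 [165.3 246.7] [0.29  0.194 0.088]
top orange_ring 0.77 [353.9 260.2] [ 0.268 -0.268  0.09 ]
top orange_ring 0.69 [300.1 169.4] [ 0.488 -0.134  0.091]
top orange_fine_pointer 0.53 [163.5 243.2] [0.299 0.199 0.088]
top orange_fine_pointer 0.47 [296.7 163.4] [ 0.506 -0.127  0.074]
top blue_ring_pointer 0.9 [192.8 145.8] [0.551 0.144 0.046]
top blue_fine_pointer 0.6 [195.4 151.4] [0.528 0.129 0.09 ]
top blue_fine_pointer 0.36 [192.  145.5] [0.552 0.146 0.046]
scene orange_ring 0.81 [303.3 145. ] [0.304 0.196 0.079]
scene orange_ring 0.8 [204.1 236. ] [ 0.505 -0.144  0.067]
scene orange_ring 0.7 [135.5 182.8] [ 0.29  -0.273  0.076]
scene orange_fine_pointer 0.59 [133.6 178. ] [ 0.284 -0.275  0.089]
scene orange_fine_pointer 0.51 [209.8 233.1] [ 0.509 -0.13   0.079]
scene orange_fine_pointer 0.47 [304.  142.5] [0.302 0.198 0.087]
scene blue_ring_pointer 0.8 [320.7 217.6] [0.541 0.148 0.062]
scene blue_fine_pointer 0.59 [313.3 217.4] [0.54  0.127 0.071]
```

View pics/top0.png

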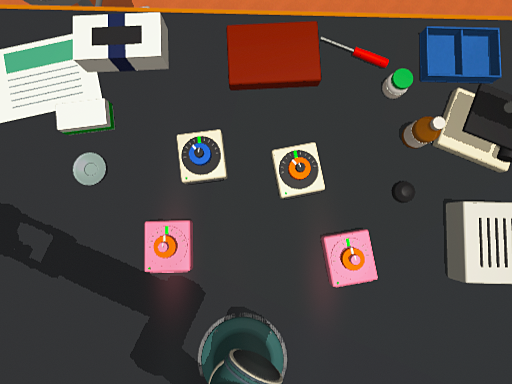

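View pics/scene0.png

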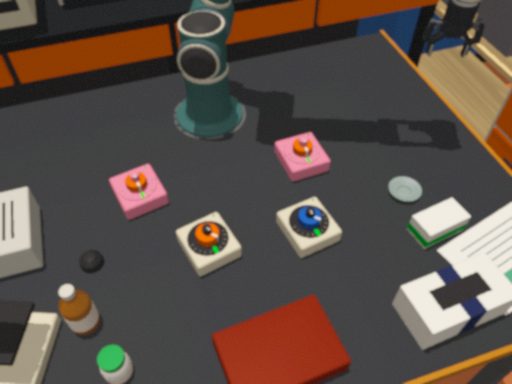

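```bash
cat > h.py <<'E'
from workcell import readout, read_camera, bot, spotter
import cv2,numpy as np
from scipy.spatial.transform import Rotation as R
def proj(p,w):
    c=np.linalg.inv(p['world_from_camera'])@[*w,1]
    return p['fx']*c[0]/c[2]+p['cx'],p['fy']*c[1]/c[2]+p['cy']
def atz(p,c,r,z):
    T=np.array(p['world_from_camera']);d=T[:3,:3]@[(c-p['cx'])/p['fx'],(r-p['cy'])/p['fy'],1]
    return T[:3,3]+d*(z-T[2,3])/d[2]
def rectify(p,cx,cy,z,half=.075,n=600):
    # picture of the plane z: up = +x, left = +y
    w=[(cx+half,cy+half),(cx+half,cy-half),(cx-half,cy-half),(cx-half,cy+half)]
    src=np.float32([proj(p,(a,b,z)) for a,b in w]);dst=np.float32([(0,0),(n,0),(n,n),(0,n)])
    return cv2.warpPerspective(p['img'],cv2.getPerspectiveTransform(src,dst),(n,n),flags=cv2.INTER_CUBIC)
def st():
    s=readout.read_state();print('t',s['time'],'pos',s['tool_pos'].round(4) if hasattr(s['tool_pos'],'round') else s['tool_pos'],'w',s['width']);print(R.from_rotvec(s['tcp_rot']).as_matrix().round(3));return s
E
python3 - <<'E'
from h import *
s=st();M=R.from_rotvec(s['tcp_rot']).as_matrix()
p=read_camera('top')
print(M.T@(np.array([.49,-.134,.245])-s['tool_pos']))
w=read_camera('wrist');T=w['world_from_camera'];print('cam in tool',(M.T@(T[:3,3]-s['tool_pos'])).round(3),(M.T@T[:3,:3]).round(2).tolist(),w['fx'])
cv2.imwrite('pics/rect0.png',rectify(p,.488,-.134,.072,n=500))
E
```

```text
t 0.5 pos [0.249  0.6274 0.2452] w 0.9977758305747826
[[ 0.369 -0.    -0.929]
 [ 0.929 -0.     0.369]
 [-0.    -1.     0.   ]]
[-6.18768034e-01  2.72500686e-04 -5.04885012e-01]
cam in tool [-0.    -0.129  0.082] [[1.0, 0.0, -0.0], [0.0, -0.32, 0.95], [0.0, -0.95, -0.32]] 287.7127271076496
```

View pics/rect0.png

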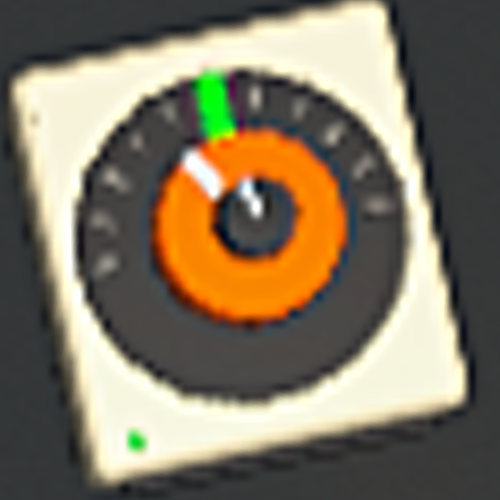

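>>> jog_arm --pt "-0.044 0 -0.0364 0 0 0 1" --pt "-0.044 0 -0.0364 0 0 0 1" --pt "-0.044 0 -0.0364 0 0 0 1" --pt "-0.044 0 -0.0364 0 0 0 1" --pt "-0.044 0 -0.0364 0 0 0 1" --pt "-0.044 0 -0.0364 0 0 0 1" --pt "-0.044 0 -0.0364 0 0 0 1" --pt "-0.044 0 -0.0364 0 0 0 1" --pt "-0.044 0 -0.0364 0 0 0 1" --pt "-0.044 0 -0.0364 0 0 0 1"

```text
time: 1.85
tool_pos: [0.4309, 0.0731, 0.247]
tcp_rot: [-1.363, -0.943, 0.925]
wrist_force: [1.0, 0.3, 0.1]
width: 1.001
```

>>> jog_arm --pt "-0.044 0 -0.0364 0 0 0 1" --pt "-0.044 0 -0.0364 0 0 0 1" --pt "-0.044 0 -0.0364 0 0 0 1" --pt "-0.022 0 -0.018 0 0 0 1" --pt "0 0 0 0 0 0 1"

```text
time: 2.48
tool_pos: [0.4964, -0.1272, 0.2492]
tcp_rot: [-1.37, -0.942, 0.916]
wrist_force: [0.0, 0.3, -0.3]
width: 1.001
```

Run:
```python
from h import *
s=st();print(s['q'],bot.finger_overhang);M=R.from_rotvec(s['tcp_rot']).as_matrix()
p=read_camera('wrist')
for th in ('orange_ring','orange_fine_pointer'):
  for d in spotter.spot_point(p,th)[:2]: print(th,d['p'],d['location'],atz(p,*d['location'],.06 if 'ring' in th else .091).round(4))
a=rectify(p,.4955,-.1346,.072,n=400)
h=cv2.cvtColor(a,cv2.COLOR_BGR2HSV)
cv2.imwrite('pics/w1.png',np.hstack([p['img'],cv2.resize(a,(384,384))])[:, :])
cv2.imwrite('pics/w1.png',cv2.resize(cv2.imread('pics/w1.png'),(800,343)))
print(M.T@(np.array([.4955,-.1346,.068])-s['tool_pos']))
```

```text
t 2.475 pos [ 0.4964 -0.1272  0.2492] w 1.0006337836899588
[[ 0.367  0.016 -0.93 ]
 [ 0.93   0.003  0.367]
 [ 0.009 -1.    -0.014]]
[-0.30472966 -0.05856571  1.95056044  0.00865948  1.23517488 -1.50287483] 0.014
orange_ring 0.65 [23.5, 5.0] [ 0.2707 -0.2723  0.06  ]
orange_ring 0.63 [242.5, 165.6] [ 0.4937 -0.1385  0.06  ]
orange_fine_pointer 0.91 [257.6, 181.5] [ 0.508  -0.1263  0.091 ]
orange_fine_pointer 0.64 [2.2, 2.5] [ 0.2769 -0.2709  0.091 ]
[-0.00890418  0.18112335  0.00058043]
```

View pics/w1.png

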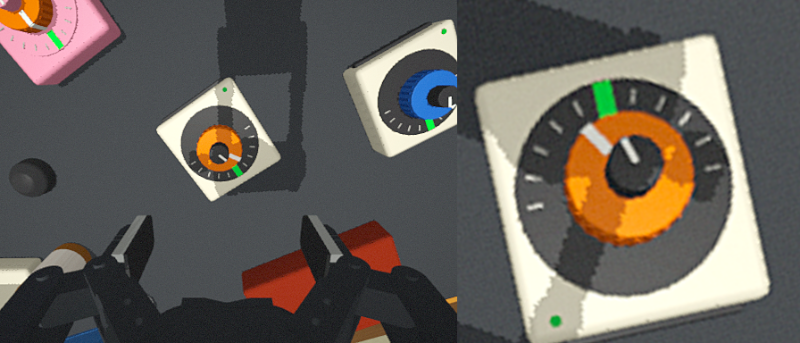

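```bash
cat >> h.py <<'E'
def cloud(p):
    T=np.array(p['world_from_camera']);v,u=np.mgrid[:384,:512];z=p['range_z']
    return np.stack([(u-p['cx'])/p['fx']*z,(v-p['cy'])/p['fy']*z,z],-1)@T[:3,:3].T+T[:3,3]
def measure(p,c0=(.4955,-.1346)):
    half=.05;n=600;s=2*half/n
    def w(px): return np.array([c0[0]+half-px[1]*s,c0[1]+half-px[0]*s])
    a=rectify(p,*c0,.072,half,n);h=cv2.cvtColor(a,cv2.COLOR_BGR2HSV)
    o=cv2.inRange(h,(5,150,60),(22,255,255));yy,xx=np.mgrid[:n,:n]
    ring=cv2.convexHull(cv2.findNonZero(cv2.morphologyEx(o,cv2.MORPH_OPEN,np.ones((9,9)))))
    (cx,cy),r=cv2.minEnclosingCircle(ring);C=w((cx,cy))
    e=cv2.fitEllipse(ring);print('ring encl',C.round(4),r*s,'ell',w(e[0]).round(4),np.array(e[1])*s/2)
    # dial/green at z .047
    b=rectify(p,*c0,.047,half+.02,n);sb=2*(half+.02)/n;hb=cv2.cvtColor(b,cv2.COLOR_BGR2HSV)
    g=cv2.inRange(hb,(45,150,60),(75,255,255));rr=np.hypot(xx-n/2,yy-n/2)*sb;g[rr>.06]=0
    m=cv2.moments(g,True);G=np.array([c0[0]+half+.02-m['m01']/m['m00']*sb,c0[1]+half+.02-m['m10']/m['m00']*sb])
    return C,G,a,b,h
E
python3 - <<'E'
from h import *
p=read_camera('wrist')
C,G,a,b,h=measure(p);print(C,G)
P=cloud(p);d=np.hypot(P[...,0]-.4955,P[...,1]+.1346)
k=(np.abs(P[...,2]-.072)<.003)&(d<.05);Q=P[k][:,:2];print(k.sum(),np.median(P[k][:,2]),'enc',cv2.minEnclosingCircle(np.float32(Q*1000)))
k=(np.abs(P[...,2]-.091)<.004)&(d<.05);Q=P[k][:,:2];print(k.sum(),'fine',cv2.minEnclosingCircle(np.float32(Q*1000)))
k=(np.abs(P[...,2]-.045)<.006)&(d<.1);print('box',cv2.minAreaRect(np.float32(P[k][:,:2]*1000)))
cv2.imwrite('pics/ab.png',np.hstack([cv2.resize(a,(400,400)),cv2.resize(b,(400,400))]))
E
```

```text
ring encl [ 0.4927 -0.1339] 0.030063850402832035 ell [ 0.4928 -0.1343] [0.02829926 0.02993914]
[ 0.49267127 -0.13390464] [ 0.53659664 -0.12608093]
1472 0.07208139274624947 enc ((494.180908203125, -134.9573211669922), 28.19582748413086)
397 fine ((493.8724060058594, -135.50247192382812), 11.886409759521484)
box ((493.912353515625, -135.64144897460938), (129.57028198242188, 119.94791412353516), 12.345954895019531)
```

View pics/ab.png

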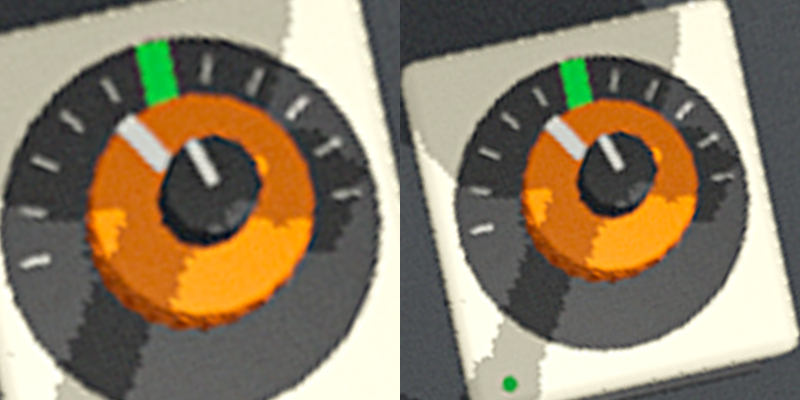

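```bash
cat >> h.py <<'E'
C0=np.array([.494,-.1353])
def ptr(p,c=C0,col=True,z=.072,r0=.016,r1=.026,n=600,half=.03):
    a=rectify(p,*c,z,half,n);h=cv2.cvtColor(a,cv2.COLOR_BGR2HSV)
    yy,xx=np.mgrid[:n,:n];s=2*half/n;X=half-yy*s;Y=half-xx*s;r=np.hypot(X,Y)
    k=(h[...,1]<70)&(h[...,2]>120)&(r>r0)&(r<r1)
    q=np.stack([X[k],Y[k]],-1)
    d=q.mean(0);u=np.linalg.svd(q-d,full_matrices=False)[2][0];u=u*np.sign(u@d)
    return np.degrees([np.arctan2(d[1],d[0]),np.arctan2(u[1],u[0])]),k.sum()
def togo(t,roll=0):
    s=st();M=R.from_rotvec(s['tcp_rot']).as_matrix()
    print('shift',(M.T@(np.array(t)-s['tool_pos'])).round(4))
    a=np.arctan2(M[1,0],M[0,0]);x=np.array([np.cos(a),np.sin(a),0]);y=np.array([0,0,-1.])
    W=np.stack([x,y,np.cross(x,y)],1);print('jaw deg',np.degrees(a),'turn to level',R.from_matrix(M.T@W).as_rotvec().round(4),'F',np.round(s['wrist_force'],1),'w',s['width'])
E
python3 - <<'E'
from h import *
for n in('wrist','top'):
    p=read_camera(n);print(n,'ring',ptr(p),'fine',ptr(p,z=.091,r0=.004,r1=.0105))
togo([*C0,.13])
E
```

```text
wrist ring (array([41.50476215, 70.73115706]), np.int64(5458)) fine (array([25.97251607, 31.45568948]), np.int64(2200))
top ring (array([42.58326778, 35.77695754]), np.int64(4044)) fine (array([26.15057702, 33.15165882]), np.int64(2126))
t 2.775 pos [ 0.4957 -0.124   0.2491] w 0.9963667338023292
[[ 0.362  0.016 -0.932]
 [ 0.932  0.004  0.362]
 [ 0.01  -1.    -0.013]]
shift [-0.0123  0.119  -0.0009]
jaw deg 68.77910143807055 turn to level [ 0.0134 -0.0001  0.0096] F [-0.2 -0.9 -0.2] w 0.9963667338023292
```

>>> jog_arm --pt "-0.012 0 -0.001 0.013 0 0.01 1" --pt "0 0.04 0 0 0 0 1" --pt "0 0.04 0 0 0 0 1" --pt "0 0.039 0 0 0 0 1" --pt "0 0 0 0 0 0 1"

```text
time: 3.4
tool_pos: [0.4931, -0.1357, 0.1295]
tcp_rot: [-1.364, -0.937, 0.938]
wrist_force: [0.7, 0.2, -0.3]
width: 1.002
```

Run:
```python
from h import *
for i in range(3):
    p=read_camera('wrist');s=readout.read_state();print(s['tool_pos'],np.abs(s['joint_vel']).max())
togo([*C0,.066])
print('ring',ptr(p))
```

```text
[ 0.494967   -0.13632134  0.1317707 ] 0.05154470904232208
[ 0.49644879 -0.13676146  0.13347179] 0.034508886155857094
[ 0.49731682 -0.13706723  0.13452181] 0.016085325661700844
t 3.55 pos [ 0.4973 -0.1371  0.1345] w 0.999656219581844
[[ 0.357  0.012 -0.934]
 [ 0.934 -0.007  0.357]
 [-0.002 -1.    -0.013]]
shift [0.0006 0.0685 0.0047]
jaw deg 69.08770132371468 turn to level [ 0.0135  0.     -0.0022] F [-0.1  1.  -0.4] w 0.999656219581844
ring (array([34.15218502, 97.26286658]), np.int64(6991))
```

>>> jog_arm --pt "0 0.02 0.004 0.013 0 0 1" --pt "0 0.02 0.001 0 0 0 1" --pt "0 0.015 0 0 0 0 1" --pt "0 0 0 0 0 0 1" --pt "0 0 0 0 0 0 1"

```text
time: 4.18
tool_pos: [0.4968, -0.1368, 0.0817]
tcp_rot: [-1.368, -0.94, 0.935]
wrist_force: [0.3, 0.2, 0.2]
width: 0.999
```

Run:
```python
from h import *
for i in range(3):
    p=read_camera('wrist');s=readout.read_state();print(s['tool_pos'],np.abs(s['joint_vel']).max())
togo([*C0,.066])
cv2.imwrite('pics/w2.png',p['img'])
```

```text
[ 0.49663618 -0.13674834  0.08170713] 0.005946679715269477
[ 0.49673979 -0.13674426  0.08186719] 0.0035961169679544925
[ 0.49684476 -0.13681459  0.08198103] 0.0024082113101992577
t 4.325 pos [ 0.4968 -0.1368  0.082 ] w 0.9989190514911066
[[ 0.357  0.008 -0.934]
 [ 0.934 -0.005  0.357]
 [-0.002 -1.    -0.009]]
shift [0.0004 0.016  0.0033]
jaw deg 69.11039411119506 turn to level [ 0.0092  0.     -0.0019] F [0.6 0.4 0. ] w 0.9989190514911066
```

View pics/w2.png

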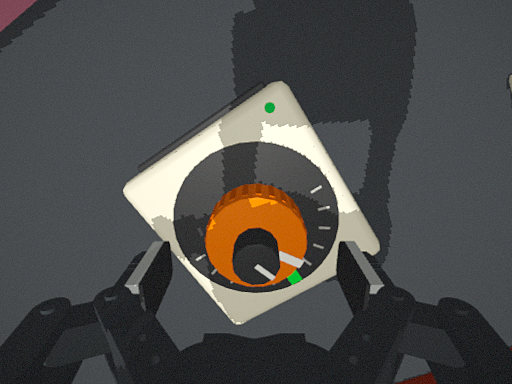

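>>> jog_arm --pt "0 0.009 0.004 0.009 0 0 1" --pt "0 0.008 0.001 0 0 0 1" --pt "0 0 0 0 0 0 1" --pt "0 0 0 0 0 0 1"

```text
time: 4.82
tool_pos: [0.4921, -0.135, 0.0642]
tcp_rot: [-1.361, -0.936, 0.938]
wrist_force: [0.5, -0.0, 0.2]
width: 0.998
```

Run:
```python
from h import *
p=read_camera('wrist');togo([*C0,.065])
```

```text
t 4.875 pos [ 0.4921 -0.135   0.0642] w 0.998085453030493
[[ 0.357 -0.    -0.934]
 [ 0.934 -0.002  0.357]
 [-0.002 -1.    -0.   ]]
shift [ 0.0004 -0.0008 -0.0019]
jaw deg 69.11059293677178 turn to level [ 0.0003  0.     -0.0019] F [ 0.5 -0.5  0.9] w 0.998085453030493
```

>>> jog_arm --pt "0 0 -0.001 0 0 0 0.6" --pt "0 0 0 0 0 0 0.6" --pt "0 0 0 0 0 0 0.5" --pt "0 0 0 0 0 0 0.4" --pt "0 0 0 0 0 0 0.4" --pt "0 0 0 0 0 0 0.4" --force 30

```text
time: 5.62
tool_pos: [0.4938, -0.1346, 0.0651]
tcp_rot: [-1.361, -0.937, 0.935]
wrist_force: [0.7, 1.2, -0.6]
width: 0.642
```

Run:
```python
from h import *
p=read_camera('wrist');togo([*C0,.065])
```

```text
t 5.675 pos [ 0.4938 -0.1346  0.0651] w 0.6462154800366197
[[ 0.357  0.001 -0.934]
 [ 0.934 -0.     0.357]
 [ 0.    -1.    -0.001]]
shift [-0.0006  0.0001 -0.0005]
jaw deg 69.05556928949163 turn to level [ 0.0009 -0.      0.0002] F [-0.2  0.1  0.2] w 0.6462154800366197
```

>>> jog_arm --pt "0 0 0 0 0.09 0 0.4" --pt "0 0 0 0 0.09 0 0.4" --pt "0 0 0 0 0.09 0 0.4" --pt "0 0 0 0 0.09 0 0.4" --pt "0 0 0 0 0.09 0 0.4" --pt "0 0 0 0 0.04 0 0.4" --pt "0 0 0 0 0 0 0.4"

```text
time: 6.55
tool_pos: [0.4945, -0.1336, 0.0651]
tcp_rot: [-1.5, -0.55, 0.546]
wrist_force: [-1.3, -0.1, 1.6]
width: 0.638
```

Run:
```python
from h import *
p=read_camera('wrist');p=read_camera('wrist');togo([*C0,.065])
print(ptr(p));a=rectify(p,*C0,.072,.06,384)
cv2.imwrite('pics/w3.png',np.hstack([p['img'],a])[:,120:])
```

```text
t 6.65 pos [ 0.4945 -0.1337  0.0651] w 0.6441213677204016
[[ 0.765  0.002 -0.644]
 [ 0.644  0.001  0.765]
 [ 0.003 -1.    -0.001]]
shift [-0.0014  0.0001 -0.0009]
jaw deg 40.11064772816472 turn to level [ 0.0006 -0.      0.0026] F [0.4 1.2 0.6] w 0.6441213677204016
(array([-4.40282715, 72.07668727]), np.int64(10033))
```

View pics/w3.png

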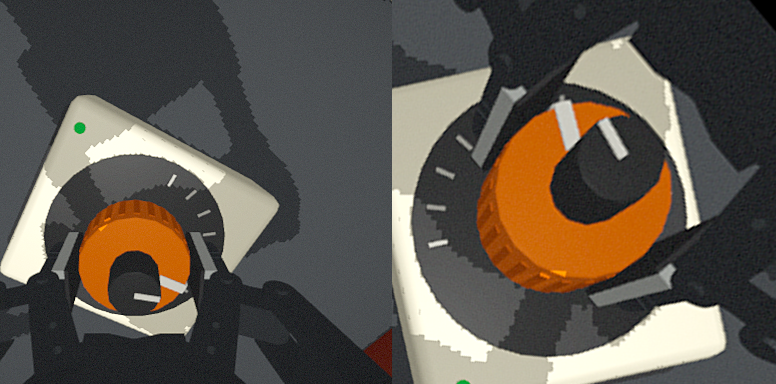

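>>> jog_arm --pt "0 0 0 0 0 0 1" --pt "0 0 0 0 0 0 1" --pt "0 0 0 0 0 0 1" --pt "0 0 0 0 0 0 1" --pt "0 -0.04 0 0 0 0 1" --pt "0 -0.05 0 0 0 0 1" --pt "0 -0.05 0 0 0 0 1" --pt "0 -0.03 0 0 0 0 1" --pt "0 0 0 0 0 0 1" --pt "0 0 0 0 0 0 1"

```text
time: 7.9
tool_pos: [0.4929, -0.1339, 0.2384]
tcp_rot: [-1.499, -0.549, 0.549]
wrist_force: [-0.6, -0.6, 0.0]
width: 1.002
```

```bash
cat >> h.py <<'E'
def refine(p,name):
    # self-consistent: ring top centre from depth in the same picture, line from that centre; box yaw from depth
    P=cloud(p);d=np.hypot(P[...,0]-C0[0],P[...,1]-C0[1])
    f=lambda z,t,r:np.float32(P[(np.abs(P[...,2]-z)<t)&(d<r)][:,:2]*1000)
    c=np.array(cv2.minEnclosingCircle(f(.072,.003,.045))[0])/1000;k=cv2.minEnclosingCircle(f(.091,.004,.03))[0];k=np.array(k)/1000
    box=cv2.minAreaRect(f(.045,.006,.1))
    _,G,_,_,_=measure(p,tuple(C0));g=G-np.array(box[0])/1000
    print(name,'ring c',c.round(4),'ptr',ptr(p,c)[0].round(2),'box',np.round(box[0],1),box[2],'green deg',np.degrees(np.arctan2(g[1],g[0])),'fine',ptr(p,k,z=.091,r0=.004,r1=.0105)[0].round(2))
    return c
E
python3 - <<'E'
from h import *
p=read_camera('wrist');p=read_camera('wrist');togo([*C0,.065])
c=refine(p,'wrist')
a=rectify(p,*c,.072,.06,384);print(spotter.spot_point(p,'orange_fine_pointer')[:1])
cv2.imwrite('pics/w4.png',np.hstack([p['img'],a])[:,120:])
E
```

```text
t 8.0 pos [ 0.4927 -0.1339  0.2379] w 1.0032019746324277
[[ 0.764 -0.002 -0.645]
 [ 0.645  0.001  0.764]
 [-0.    -1.     0.002]]
shift [ 1.000e-04  1.729e-01 -2.300e-03]
jaw deg 40.20287677421711 turn to level [-0.0022 -0.     -0.0003] F [ 0.3 -0.1  0.1] w 1.0032019746324277
ring encl [ 0.493  -0.1337] 0.030096580505371097 ell [ 0.4933 -0.1337] [0.02819596 0.03005972]
wrist ring c [ 0.4941 -0.1346] ptr [12.61 15.76] box [ 494.  -135.3] 12.250553131103516 green deg 12.34249881068712 fine [23.23 31.88]
[{'location': [267.4, 178.8], 'p': 0.86}]
```

View pics/w4.png

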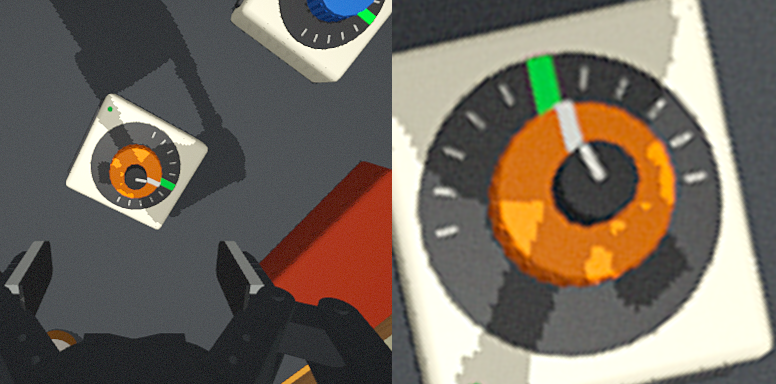

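>>> jog_arm --pt "0 0.01 -0.04 0 0 0 1" --pt "0 0.01 -0.03 0 0 0 1" --pt "0 0 0 0 0 0 1" --pt "0 0 0 0 0 0 1"

```text
time: 8.55
tool_pos: [0.5356, -0.1866, 0.211]
tcp_rot: [-1.49, -0.542, 0.556]
wrist_force: [-0.1, -0.1, -0.1]
width: 1.001
```

Run:
```python
from h import *
for i in range(3): p=read_camera('wrist');c=refine(p,'wrist')
b=np.array([.494,-.1353])
for r0,r1 in((.016,.026),(.018,.0275),(.02,.027)): print(ptr(p,c,r0=r0,r1=r1),ptr(p,b,r0=r0,r1=r1))
t=read_camera('top');ct=refine(t,'top')
a=rectify(p,*c,.072,.035,400)
n=200;q=tuple(np.int32([200-170*np.sin(np.radians(12.3)),200-170*np.cos(np.radians(12.3))]));a2=a.copy();cv2.line(a2,(200,200),tuple(map(int,q)),(255,0,255),1)
cv2.imwrite('pics/w5.png',np.hstack([a,a2]))
```

```text
ring encl [ 0.4944 -0.1351] 0.028409512837727868 ell [ 0.4944 -0.1351] [0.02822681 0.02825128]
wrist ring c [ 0.4944 -0.1351] ptr [14.36 15.18] box [ 494.1 -135.3] 12.278424263000488 green deg 12.336578079991915 fine [26.48 22.91]
ring encl [ 0.4945 -0.1351] 0.028425432840983075 ell [ 0.4944 -0.1351] [0.02816873 0.02824341]
wrist ring c [ 0.4942 -0.1352] ptr [14.52 15.6 ] box [ 494.1 -135.3] 12.349285125732422 green deg 12.307983550727885 fine [27.26 20.52]
ring encl [ 0.4945 -0.135 ] 0.028471216837565108 ell [ 0.4945 -0.1351] [0.02819338 0.0282542 ]
wrist ring c [ 0.4945 -0.135 ] ptr [13.99 15.74] box [ 494.1 -135.4] 12.325263977050781 green deg 12.33195593548829 fine [27.43 30.87]
(array([13.98908498, 15.74268143]), np.int64(5637)) (array([14.52050722, 15.5732302 ]), np.int64(5627))
(array([14.07177757, 13.95346516]), np.int64(5390)) (array([14.57428775, 15.56733536]), np.int64(5386))
(array([14.10745069, 17.38163878]), np.int64(3996)) (array([14.59625837, 16.71344228]), np.int64(3989))
ring encl [ 0.495  -0.1326] 0.030387756347656253 ell [ 0.4965 -0.1297] [0.02452693 0.0301941 ]
top ring c [ 0.4954 -0.134 ] ptr [13.79 14.97] box [ 493.2 -126.4] 12.307768821716309 green deg 1.419897875768849 fine [18.92 44.52]
```

View pics/w5.png

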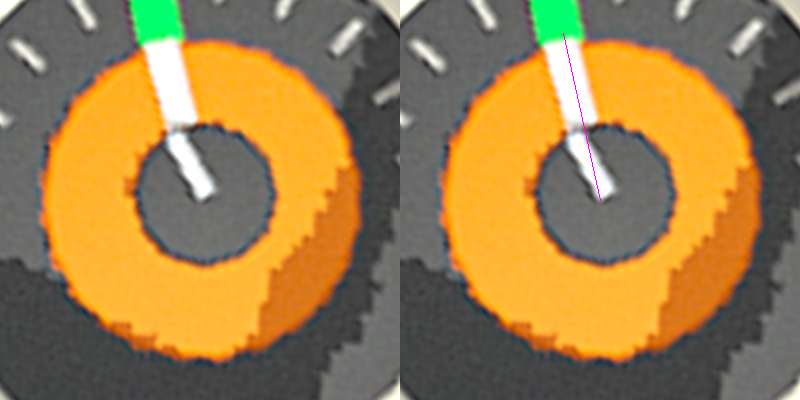

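Run:
```python
from h import *
togo([.4942,-.1352,.065])
```

```text
t 8.75 pos [ 0.5362 -0.1866  0.2124] w 0.999030863783178
[[ 0.763 -0.009 -0.647]
 [ 0.647  0.005  0.763]
 [-0.004 -1.     0.01 ]]
shift [0.0018 0.148  0.0649]
jaw deg 40.28634932600788 turn to level [-0.0096 -0.     -0.0038] F [-0.2  0.   1.3] w 0.999030863783178
```

>>> jog_arm --pt "0.002 0 0.035 -0.01 0 -0.004 1" --pt "0 0 0.03 0 0 0 1" --pt "0 0.03 0 0 0 0 1" --pt "0 0.03 0 0 0 0 1" --pt "0 0.02 0 0 0 0 1" --pt "0 0.015 0 0 0 0 1" --pt "0 0 0 0 0 0 1" --pt "0 0 0 0 0 0 1"

```text
time: 9.75
tool_pos: [0.4966, -0.1323, 0.1214]
tcp_rot: [-1.507, -0.562, 0.545]
wrist_force: [-0.2, 0.6, -0.5]
width: 1.002
```

Run:
```python
from h import *
p=read_camera('wrist');togo([.4942,-.1352,.065])
```

```text
t 9.8 pos [ 0.4966 -0.1323  0.1214] w 1.0019076504751845
[[ 0.761  0.012 -0.649]
 [ 0.649 -0.003  0.761]
 [ 0.007 -1.    -0.011]]
shift [-0.0041  0.0564 -0.0001]
jaw deg 40.48434957385285 turn to level [ 0.0107 -0.      0.0072] F [-0.2 -0.8 -0. ] w 1.0019076504751845
```

>>> jog_arm --pt "-0.004 0.01 0 0.01 0 0.007 1" --pt "0 0.015 0 0 0 0 1" --pt "0 0.012 0 0 0 0 1" --pt "0 0.01 0 0 0 0 1" --pt "0 0 0 0 0 0 1" --pt "0 0 0 0 0 0 1"

```text
time: 10.55
tool_pos: [0.494, -0.1355, 0.0716]
tcp_rot: [-1.5, -0.553, 0.552]
wrist_force: [0.1, -0.3, -0.4]
width: 1.0
```

Run:
```python
from h import *
p=read_camera('wrist');togo([.4942,-.1352,.065])
```

```text
t 10.6 pos [ 0.4939 -0.1355  0.0716] w 1.0010860794139649
[[ 0.761  0.    -0.649]
 [ 0.649 -0.     0.761]
 [ 0.    -1.    -0.001]]
shift [0.0004 0.0066 0.    ]
jaw deg 40.458896601334295 turn to level [ 0.0006 -0.      0.0001] F [-0.4  0.  -0.5] w 1.0010860794139649
```

>>> jog_arm --pt "0 0.0065 0 0 0 0 1" --pt "0 0 0 0 0 0 1" --pt "0 0 0 0 0 0 0.6" --pt "0 0 0 0 0 0 0.6" --pt "0 0 0 0 0 0 0.5" --pt "0 0 0 0 0 0 0.4" --pt "0 0 0 0 0 0 0.4" --pt "0 0 0 0 0 0 0.4" --force 30

```text
time: 11.6
tool_pos: [0.4956, -0.135, 0.0664]
tcp_rot: [-1.501, -0.555, 0.548]
wrist_force: [0.6, 1.4, -0.0]
width: 0.645
```

Run:
```python
from h import *
p=read_camera('wrist');togo([.4942,-.1352,.065])
```

```text
t 11.65 pos [ 0.4956 -0.135   0.0664] w 0.6449329469588517
[[ 0.761  0.005 -0.648]
 [ 0.648  0.     0.761]
 [ 0.004 -1.    -0.003]]
shift [-0.0012  0.0014  0.0008]
jaw deg 40.40667585833003 turn to level [ 0.0027 -0.      0.0036] F [0.4 0.7 0. ] w 0.6449329469588517
```

>>> jog_arm --pt "0 0 0 0 0.018 0 0.4" --pt "0 0 0 0 0.018 0 0.4" --pt "0 0 0 0 0 0 0.4" --pt "0 0 0 0 0 0 0.4"

```text
time: 12.15
tool_pos: [0.4956, -0.135, 0.0664]
tcp_rot: [-1.508, -0.525, 0.518]
wrist_force: [0.1, 0.5, -0.7]
width: 0.643
```

Run:
```python
from h import *
p=read_camera('wrist');togo([.4942,-.1352,.065])
```

```text
t 12.2 pos [ 0.4956 -0.135   0.0664] w 0.6437433338399537
[[ 0.786  0.005 -0.618]
 [ 0.618  0.     0.786]
 [ 0.004 -1.    -0.003]]
shift [-0.0013  0.0014  0.0007]
jaw deg 38.19596696596919 turn to level [ 0.0025 -0.      0.0038] F [ 0.6  0.9 -0.6] w 0.6437433338399537
```

Turned by 2.2°. Release, rise and look from above again.

>>> jog_arm --pt "0 0 0 0 0 0 1" --pt "0 0 0 0 0 0 1" --pt "0 0 0 0 0 0 1" --pt "0 0 0 0 0 0 1" --pt "0 -0.04 0 0 0 0 1" --pt "0 -0.05 0 0 0 0 1" --pt "0 -0.04 0 0 0 0 1" --pt "0 0 -0.035 0 0 0 1" --pt "0 0 -0.035 0 0 0 1" --pt "0 0 0 0 0 0 1"

```text
time: 13.45
tool_pos: [0.5391, -0.1915, 0.2014]
tcp_rot: [-1.51, -0.526, 0.52]
wrist_force: [0.4, -0.8, -0.2]
width: 1.0
```

>>> jog_arm --pt "0 0 0 0 0 0 1" --pt "0 0 0 0 0 0 1"

```text
time: 13.7
tool_pos: [0.5379, -0.1905, 0.2005]
tcp_rot: [-1.508, -0.525, 0.521]
wrist_force: [-0.5, 0.6, 0.0]
width: 0.997
```

Run:
```python
from h import *
for i in range(4): p=read_camera('wrist');c=refine(p,'wrist')
print(ptr(p,c,r0=.018,r1=.0275)); st()
a=rectify(p,*c,.072,.035,400)
t=cv2.resize(read_camera('top')['img'][100:240,140:340],(400,280));t=cv2.copyMakeBorder(t,0,120,0,0,0)
cv2.imwrite('pics/w6.png',np.hstack([a,t]))
```

```text
ring encl [ 0.4945 -0.1352] 0.028421348571777347 ell [ 0.4944 -0.1351] [0.02809225 0.02821678]
wrist ring c [ 0.4944 -0.1353] ptr [12.28 12.41] box [ 494.1 -135.3] 12.3053560256958 green deg 12.290834012848965 fine [26.69 31.11]
ring encl [ 0.4945 -0.1352] 0.028436248779296878 ell [ 0.4944 -0.1351] [0.02813364 0.02823572]
wrist ring c [ 0.4946 -0.1353] ptr [12.67 12.94] box [ 494.1 -135.3] 12.311506271362305 green deg 12.4142449554926 fine [27.23 16.35]
ring encl [ 0.4945 -0.1351] 0.028359382629394535 ell [ 0.4944 -0.1351] [0.02818222 0.02821238]
wrist ring c [ 0.4943 -0.1356] ptr [13.06 12.25] box [ 494.1 -135.3] 12.346246719360352 green deg 12.345265259059294 fine [27.38 31.27]
ring encl [ 0.4945 -0.1352] 0.02847537740071615 ell [ 0.4945 -0.1352] [0.02817431 0.02822056]
wrist ring c [ 0.4943 -0.1354] ptr [12.45 12.75] box [ 494.1 -135.3] 12.295072555541992 green deg 12.323609865042588 fine [27.14 31.72]
(array([12.46772151, 12.7925391 ]), np.int64(5370))
t 13.9 pos [ 0.5381 -0.1906  0.2007] w 1.00306092414088
[[ 0.785  0.003 -0.62 ]
 [ 0.62  -0.     0.785]
 [ 0.002 -1.    -0.002]]
```

View pics/w6.png

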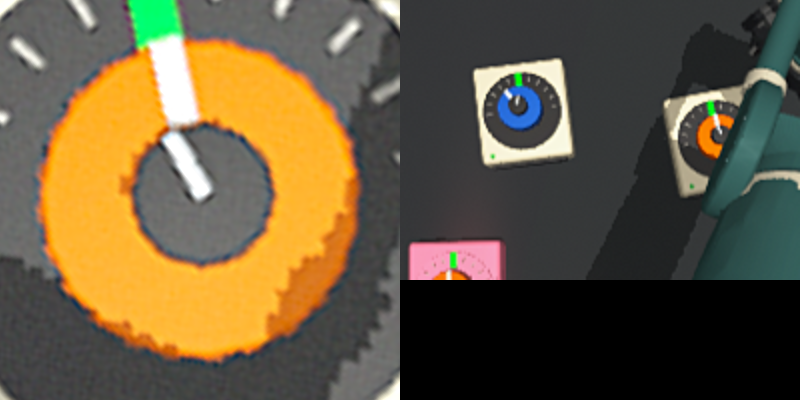

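The pointer is at about 12.6° against the mark's 12.3°. The fine knob is unchanged at about 27°, the blue control is untouched, and the gripper is clear.

```bash
python3 -c "
from workcell import bot;print(bot.finish_job())"
```

```text
the job is handed in; nothing more can be done
None
```

The orange ring now points at the green mark, and I handed the job in at about 14 s with the gripper open and clear. I gripped the ring across its width and turned it about 29° clockwise. After letting go, a check from above showed about 2° still to go, so I gripped it again, turned it 2.2° more and let go.

- **Ring:** the pointer measured 12.3–13.1° against 12.3° for the green mark, so it is within about 1°.
- **Fine knob:** its line read about 27° in the last check, against about 26° at the start, which is no change within measuring error. The line-fit figures for its direction scattered too much (16–32°) to use.
- **Blue control:** the arm stayed well clear of it. It looked unchanged in the last overhead picture; I compared it by eye only and did not measure its angles.
- **Forces:** wrist force readings stayed below about 2 N.
- **Top camera:** the arm partly blocked its view of the orange control, so its readings disagreed on the box and the mark. I used the wrist camera instead.

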